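# Raise the lab jack to the stirrer's depth mark

## Robot

A 6-joint arm with a two-finger parallel gripper is mounted at the origin on the work surface. World frame = base frame: x ahead of the robot, y to its left, z up, the work surface at z = 0. Lengths are in m, angles in rad, forces in N, time in s.
With the tool pointing down it reaches from about 0.3 to 0.875 m from the base axis. Payload 6.4 kg.
Tool frame: the origin (TCP) lies on the mounting face of the last link; the fingertips stand 173 mm ahead of it and the grasp point (between the pads) lies 155 mm ahead of it (env.tip_reach is the z of the fingertips in the tool frame, in m); z points along the fingers, y is the direction in which the jaws open and shut (so a half turn about z gives the same grasp; the last joint's range is limited). The gripper opens to 85 mm and grips with 20 to 120 N. Pads are 22 mm wide; open, the fingers measure 114 mm over their backs; the gripper's body (76 mm by 85 mm) begins 54 mm behind the grasp point. The pads swing forward as they close: fully open they stand 13 mm farther back than shut.
Start: joints at [-1.452, 0.181, 1.607, -0, 1.354, -0.206], TCP at [0.184, -0.545, 0.405] pointing down, gripper open.
Joint ranges: [-2.99, 2.99], [-0.89, 2.07], [0.3, 2.58], [-1.14, 4.28], [0, 2.63], [-3.12, 3.12]. Speed limits (rad/s): [2.57, 2.57, 3.01, 3.14, 3.14, 3.14].

## Interface

Orientations are given as a rotation vector (axis times angle).
In Python, from workcell import env gives the robot as it stands. The module is installed in compiled form; this text tells all that it offers.
- The arm moves only by the tool drive_tool, never from a script. Its argument "increments" is a list of rows, each an object of numbers: "x", "y", "z": the shift along the tool's x, y, z in m; "roll": the turn about the tool's z in rad. A call has 1 to 12 rows; each row is the pose to reach, as a shift and turn from the pose measured when the call began, along the tool's axes at that moment; what a row does not reach only later rows make up. A row lasts 1/12 s, in which the tool goes at most 41.7 mm and 7.16 degrees, less where a joint would pass 70% of its speed; a pose out of reach is approached as far as the arm can. A call with a gripper value outside its range is refused whole. "claw" is the opening, from -1 (shut) to 1 (fully open), set as the call begins (left out, the last holds). The fingers move at their own pace and stop on an object; "force" is the grip in N (left out, the last holds). Time passes only in rows, so rows that repeat a pose let the fingers close. It gives the time, the measured TCP pose, the force and the opening at its end, in the units of the state.
- env.read_state(): the state, without advancing time (a new reading comes with each control period).
- env.snapshot(name): name is "scene" or "top" or "wrist"; returns a dict with "image" (420x560x3 uint8, red, green, blue), "depth" (420x560 float32, m along the optical axis (not along the pixel's ray), 0 where there is no reading), "K" (3x3 intrinsics, pixels), "view" (4x4, takes a point from world to camera coordinates). Camera axes: x right, y down, z forward; pixel columns grow to the right and rows downward; lengths in m; the calibration is good to about 2 mm. A picture is of the moment at which its call begins.
- env.finish_job(): hands the job in, once; it reports no verdict.
The state is a dict: "time_s": time; "joints": joint angles; "qd": joint speeds; "effort": joint torques, N m; "position": TCP position; "tool_rot": TCP orientation; "force": force on the tool from outside, world axes, zero at the start; "wrist_torque": the same for the moment, N m; "grip_width": finger opening in m.
Only numpy, scipy, OpenCV 4.12 (cv2) and the standard library are available. Lean on these libraries where they do the work, as an engineer would, in place of code of your own. Each camera call takes 0.05 s, during which the arm holds its last target.

## Task

Set the depth of the overhead stirrer: with a fingertip, roll the knurled wheel at the front of the lab jack so that the jack lifts the beaker until the beaker's rim is level with the red band on the stirrer shaft. Do not pinch the wheel or press hard on it, do not push the platform or knock the stirrer, do not lift or nudge the beaker, and leave everything else where it stands. Finish clear of everything.

Things in the scene. Friction and masses are not known exactly. Their poses are not given: they have to be found in the camera images.
- knurled_wheel: black, fine-ribbed hand wheel of the lab jack, 48 mm diameter (50 over the ribs), 22 mm wide, one rib white; origin at its centre, x along its level axis into the jack; it faces roughly to the robot. Clear from above and on both sides; its top is about 56 mm over the bench. A dry fingertip pressed on it with 4 to 10 N drives it by friction; over 40 N counts as pinched or pressed hard
- wheel_hub (a point): centre of the knurled wheel, 32 mm over the bench, in the jack's frame, which does not turn with the wheel: x level along the axis into the jack, y level to the left, z up. Rolling the wheel's top to -y (clockwise seen from the robot) lifts the platform, to +y lowers it. It turns stiffly (about 2 N along the rim to raise, 1 N to lower), stays where it is left and does not move up or down
- platform: steel platform of the jack, 140 mm along the jack's x and 134 mm wide, its centre 122 mm behind the wheel's centre; origin at the centre of its upper face, 76 mm over the bench at the start. It rises 3 mm per rad of the wheel, that is about 1 mm for each 8 mm of rim rolled, from 4 mm below its start to 42 mm above it. Not to be pushed
- platform_top (a point): centre of the platform's upper face, axes as wheel_hub; the platform rises straight up along z
- beaker: white plastic beaker, empty, 76 mm across the rim, 72 mm at the foot, 100 mm tall, standing loose near the middle of the platform around the stirrer shaft; origin under its centre. 0.08 to 0.17 kg
- beaker_rim (a point): centre of the beaker's mouth at the height of its rim (100 mm over its foot)
- red_band (a point): centre of the red band on the stirrer shaft: 6 mm tall, 9 mm across, on the 8 mm upright steel shaft that hangs into the beaker. It is fixed; at the start it is 12 to 22 mm above the beaker's rim
- stirrer: overhead stirrer, fixed: white motor housing 80 x 115 x 155 mm above the beaker, from about 335 to 515 mm over the bench, with its shaft and a four-blade propeller; origin on the shaft's axis near the bench. Held by a boss on the steel rod (16 mm, 508 mm tall) that stands 135 mm to the left (+y of the wheel's frame) of the shaft
- stand: dark steel plate of the stirrer stand, 190 x 285 x 8 mm, fixed; the jack stands on it. Its front edge is about 37 mm behind the wheel's centre; origin at its underside beneath the jack's middle
- rack: green wire tube rack, 240 x 88 x 83 mm, fixed; origin under its centre, x along its length
- tube0: capped 50 ml tube with brown sediment, blue cap, 34 mm across and 114 mm tall, standing upright in a cell of the rack; origin under its centre. Leave alone
- tube1: capped 50 ml tube with brown sediment, blue cap, 34 mm across and 114 mm tall, standing upright in a cell of the rack; origin under its centre. Leave alone
- tube2: capped 50 ml tube with brown sediment, blue cap, 34 mm across and 114 mm tall, standing upright in a cell of the rack; origin under its centre. Leave alone
- cap: blue screw cap, 34 mm across, 14 mm tall, lying on the stand's plate to the right of the jack; origin under its centre. Leave alone
- cup: clear plastic cup, 84 mm across the rim, 85 mm tall; origin under its centre. Leave alone
- sieve: brass test sieve, 206 mm across, 50 mm tall; origin under its centre. Leave alone
- wash_bottle: white wash bottle with red cap and spout, 70 mm across, 190 mm tall; origin under its centre. Leave alone
- spatula: flat steel spatula with a dark grip, 203 mm long, 4 mm thick, lying on the bench; origin near its middle. Leave alone

How it is judged:
On the way:
1. the fingertip, on the knurled wheel, rolls it so that the platform has risen by 3 mm (contact force between the fingers and knurled_wheel above 0.3 N and z of platform_top in the frame of wheel_hub above 0.047 m).
At the end, for the whole second after the job is handed in: The beaker's rim is at the height of the red band (within 3 mm of the band's centre, that is anywhere within the 6 mm band), the platform is still, and the beaker stands upright and at rest on the platform within about 12 mm of where it stood (z of beaker_rim in the frame of red_band between -0.003 and 0.003 m and linear speed of platform below 0.002 m/s and angle between beaker's own z axis and vertical below 0.05 rad and linear speed of beaker below 0.01 m/s and z of beaker in the frame of platform_top between -0.003 and 0.003 m and x of beaker in the frame of platform_top between 0.003 and 0.037 m and y of beaker in the frame of platform_top between -0.018 and 0.018 m); the robot touches nothing.
It fails at once if the beaker was lifted off the platform, or touched with more than 2 N (z of beaker in the frame of platform_top above 0.008 m or contact force between any of the fingers, the arm and beaker above 2 N).
It fails at once if the platform was pushed directly (over 3 N) (contact force between any of the fingers, the arm and platform above 3 N).
It fails at once if the wheel was pinched or pressed hard (over 40 N) (contact force between any of the fingers, the arm and knurled_wheel above 40 N).
It fails at once if the stirrer or its stand was hit (over 10 N) (contact force between any of the fingers, the arm and stirrer above 10 N or contact force between any of the fingers, the arm and stand above 10 N).
It fails at once if another thing on the bench was moved by more than 20 mm (distance of any of tube0, tube1, tube2, cap, cup, sieve, wash_bottle, spatula from where it was at the start of the episode above 0.02 m).
It also fails if it takes over 61 s, if anything falls off the work surface, if the arm or the gripper's body presses on something with over 40 N, if the wrist force passes 120 N, or if a joint passes its speed limit or range.

## Working session

There is one attempt and no reset: what is moved stays moved. The work goes in short steps, Python scripts to look and compute and a tool call to move; the robot and the scene stay as the last step left them, time stands still between calls to the robot, and variables do not carry over. Pictures are saved under pics/ and viewed, and the job is handed in when it is done.

Besides the shell and the picture viewer there is one more tool, called after "Emit:" in YAML: its name, and indented under it one key for each argument. drive_tool: Moves the arm, as the interface text tells. Its arguments: {"type":"object","properties":{"increments":{"type":"array","items":{"type":"object","properties":{"x":{"type":"number"},"y":{"type":"number"},"z":{"type":"number"},"roll":{"type":"number"}}}},"claw":{"type":"number"},"force":{"type":"number"}},"required":["increments"]}

```bash
mkdir -p pics; cat > h.py <<'E'
from workcell import env
import numpy as np, cv2
def snap(n,f):
    s=env.snapshot(n); cv2.imwrite('pics/'+f,cv2.cvtColor(s['image'],cv2.COLOR_RGB2BGR)); 
    np.savez('pics/'+f[:-4]+'.npz',**s); return s
def world(s,u,v,d=None):
    if d is None: d=s['depth'][int(v),int(u)]
    p=np.linalg.inv(s['K'])@np.array([u,v,1.])*d
    return (np.linalg.inv(s['view'])@np.r_[p,1])[:3]
def pts(s):
    v,u=np.mgrid[:420,:560]; d=s['depth']
    p=np.stack([u,v,np.ones_like(u)],-1)@np.linalg.inv(s['K']).T*d[...,None]
    T=np.linalg.inv(s['view']); return p@T[:3,:3].T+T[:3,3]
E
python3 - <<'E'
from h import *
print(env.read_state(),env.tip_reach)
for n in ['scene','top','wrist']:
    s=snap(n,n+'0.png'); print(n,s['K'],s['view'])
E
```

```text
{'time_s': 0.0, 'joints': array([-1.45232482e+00,  1.81546250e-01,  1.60801337e+00, -2.23172596e-06,
        1.35381438e+00, -2.06286608e-01]), 'qd': array([-0.00073336, -0.00173028, -0.0004591 , -0.00183067, -0.00040283,
       -0.00082087]), 'effort': array([ 8.75640671e-05, -4.44869006e+01, -3.51336908e+01, -2.06644281e-04,
        8.84516659e-03,  1.84827871e-05]), 'position': array([ 0.18346318, -0.54467395,  0.40377837]), 'tool_rot': array([-3.09851002e+00, -5.07603082e-01, -1.19332301e-04]), 'force': array([-0.30327651,  0.61302649, -0.3088786 ]), 'wrist_torque': array([ 0.01040691, -0.06020238, -0.00570608]), 'grip_width': 0.0854982693202286} 0.1734
scene [[503.57758646   0.         273.93175051]
 [  0.         503.57758646 207.19856447]
 [  0.           0.           1.        ]] [[ 0.28704766  0.95785852 -0.01052085 -0.15123306]
 [ 0.52513779 -0.16653804 -0.83456299 -0.11932539]
 [-0.8011454   0.23403446 -0.55081206  1.65448888]
 [ 0.          0.          0.          1.        ]]
top [[450.77644152   0.         283.02038697]
 [  0.         450.77644152 208.07345051]
 [  0.           0.           1.        ]] [[ 0.0132988  -0.99990969 -0.00193523  0.00756423]
 [-0.9929639  -0.01297862 -0.11770404  0.51907201]
 [ 0.1176683   0.00348694 -0.99304683  1.16198717]
 [ 0.          0.          0.          1.        ]]
wrist [[296.98510165   0.         281.62266934]
 [  0.         296.98510165 208.13933803]
 [  0.           0.           1.        ]] [[ 3.19321396e-01 -9.47646007e-01 -9.44587273e-04 -5.74808237e-01]
 [-9.11696838e-01 -3.07479503e-01  2.72516479e-01 -3.50142716e-02]
 [-2.58539594e-01 -8.61591653e-02 -9.62150652e-01  3.78500424e-01]
 [ 0.00000000e+00  0.00000000e+00  0.00000000e+00  1.00000000e+00]]
```

View pics/scene0.png

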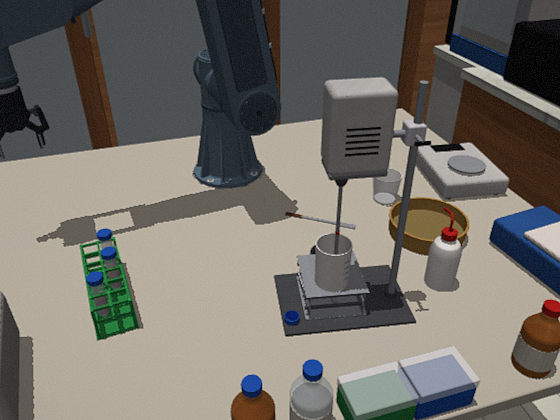

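View pics/top0.png

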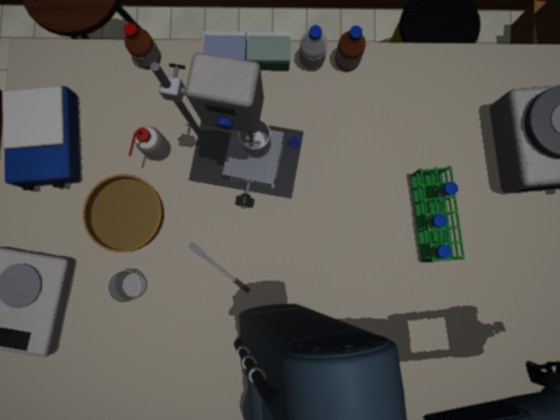

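View pics/wrist0.png

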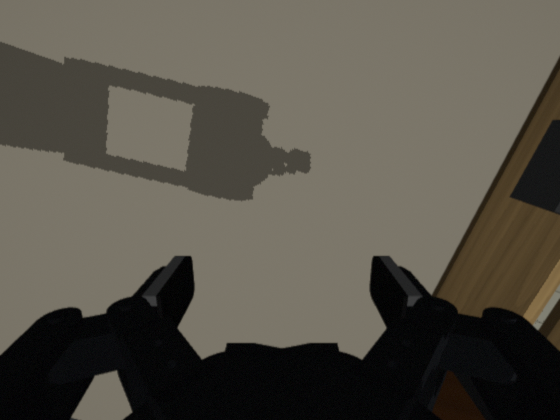

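The top view shows the wheel at about (245,201), the platform at about (252,157), and the beaker at about (255,133). The scene view shows the rim at about (334,240), with the red band just above it. Next I'll measure these.

```bash
python3 - <<'E'
from h import *
t=dict(np.load('pics/top0.npz')); P=pts(t)
np.set_printoptions(precision=4,suppress=True)
# platform upper face pixels
z=P[...,2]; x=P[...,0]; y=P[...,1]
roi=np.zeros(z.shape,bool); roi[110:215,180:310]=1
m=roi&(abs(z-0.076)<.006)
q=P[m]; print('plat',m.sum(),q.mean(0)); 
n,l,st,c=cv2.connectedComponentsWithStats(m.astype(np.uint8)); print(st)
k=1+np.argmax(st[1:,4]); pp=P[l==k][:,:2].astype(np.float32); r=cv2.minAreaRect(pp); print(r, np.median(P[l==k][:,2]))
m=roi&(z>.02)&(z<.062)&(np.mgrid[:420,:560][0]>185)
print('wheel',P[m].min(0),P[m].max(0),np.median(P[m],0))
print(np.round(z[190:212,232:262]*1000).astype(int))
# stand plate
hs=cv2.cvtColor(t['image'],cv2.COLOR_RGB2HSV)
im=cv2.cvtColor(t['image'][100:220,180:310],cv2.COLOR_RGB2BGR); cv2.imwrite('pics/topc.png',cv2.resize(im,None,fx=5.5,fy=5,interpolation=cv2.INTER_NEAREST))
s=dict(np.load('pics/scene0.npz'))
im=cv2.cvtColor(s['image'][160:340,260:430],cv2.COLOR_RGB2BGR); cv2.imwrite('pics/scec.png',cv2.resize(im,None,fx=3.3,fy=3.3,interpolation=cv2.INTER_NEAREST))
E
```

```text
plat 2023 [0.6417 0.0931 0.0759]
[[     0      0    560    420 233177]
 [   223    130     61     55   1857]
 [   253    131     16     18    131]
 [   252    133      1      1      1]
 [   245    135      5      5     14]
 [   201    137      5      5      9]
 [   244    143      6      3     11]]
((0.6551509499549866, 0.09322602301836014), (0.1342327743768692, 0.14055077731609344), 79.55138397216797) 0.07552454271622433
wheel [0.5197 0.0473 0.0207] [0.5784 0.1397 0.0601] [0.5359 0.1113 0.0476]
[[   0    2   -1   -1   -2    0   -4    0    0   -3    1   -3    0    7
    39   33   40   34    8    5    8    6   11    9    4   10    5    9
     9    9]
 [   2    1    2   -3   -2   -3    0    0    2   -1    0   -2   -2    0
    37   38   34   31    5    4    7    7   10    5   10    6   12    7
    10    8]
 [   0   -2   -5    1    3   -1    0   -4    1   -1    0   -7   -4   -3
    39   37   39   -3    0   -1    1    1    0    5    1   10    6    7
     8    8]
 [   0   -4    0    1   -5    2    2    3   -2   -1    2   -1    2   35
    30   33   33   -1    2 1215   -4   -7    3   -4    0
[... 2155 characters left out ...]
 31   37   31   25   32   33    0    1   -1    1    2   -3
    -1    0]
 [  -1    0    2   -6   -1    2   -2   -2    1    5   -1    0   -3   -3
     2   -2    4   -1   -3    0    3    1   -1   -3   -1   -1   -5   -1
     2   -8]
 [   0   -2    2   -1   -1    0   -1    0    0    1   -3   -6   -4   -1
    -3    0   -6    1    1   -2    2   -2    2    0   -3   -5   -1    3
     3    3]
 [   0    1   -1    0    4    1   -2   -2    2    3   -3   -5   -4    0
    -1   -5    2    1   -5   -1   -1   -1    1   -1    1   -2    1    2
     0   -3]
 [   2    3    0    0   -2   -4    0   -2   -4    0   -3   -1    0    1
  1215   -1   -2   -3   -3    2   -1   -2    2    0    0    1   -2    3
     0    2]]
```

View pics/topc.png

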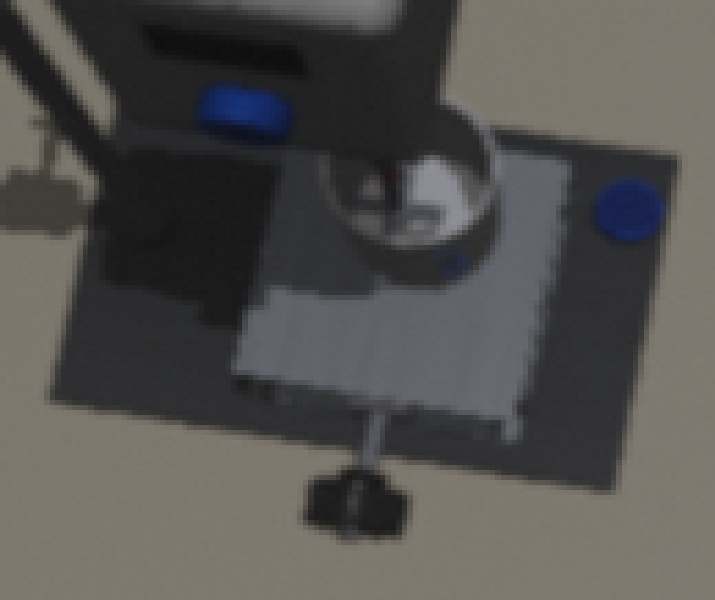

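View pics/scec.png

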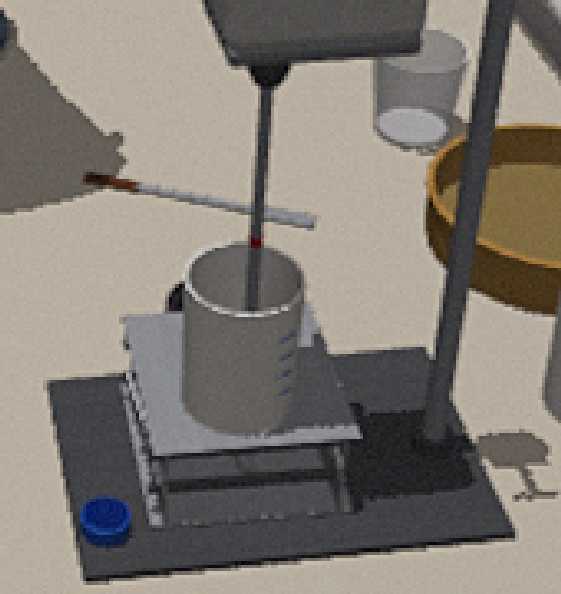

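```bash
cat >> h.py <<'E'
def ray(s,u,v):
    T=np.linalg.inv(s['view']); d=T[:3,:3]@np.linalg.inv(s['K'])@np.array([u,v,1.]); return T[:3,3],d/np.linalg.norm(d)
def onz(s,u,v,z):
    o,d=ray(s,u,v); return o+d*(z-o[2])/d[2]
def red(s,box):
    im=s['image'].astype(int); r=(im[...,0]-np.maximum(im[...,1],im[...,2])).astype(float); m=np.zeros(r.shape); a,b,c,d=box
    m[a:b,c:d]=np.where(r[a:b,c:d]>25,r[a:b,c:d],0); V,U=np.mgrid[:420,:560]
    ys,xs=np.nonzero(m); return (m*U).sum()/m.sum(),(m*V).sum()/m.sum(),(ys.min(),ys.max(),xs.min(),xs.max(),len(ys))
def tri(a,b):
    (o1,d1),(o2,d2)=a,b; A=np.stack([d1,-d2],1); t=np.linalg.lstsq(A,o2-o1,rcond=None)[0]
    p,q=o1+d1*t[0],o2+d2*t[1]; return (p+q)/2,np.linalg.norm(p-q)
E
python3 - <<'E'
from h import *
from scipy.spatial.transform import Rotation as R
np.set_printoptions(precision=4,suppress=True)
t=dict(np.load('pics/top0.npz'));s=dict(np.load('pics/scene0.npz'))
a=red(s,(225,245,325,350)); b=red(t,(125,150,240,262)); print(a,b)
print(tri(ray(s,*a[:2]),ray(t,*b[:2])))
P=pts(s)
# rim pixels by depth height in scene
z=P[...,2]; m=(abs(z-.176)<.004); m[:225]=0;m[265:]=0;m[:,:312]=0;m[:,356:]=0
print(m.sum(),[P[m][:,i].min() for i in (0,1)],[P[m][:,i].max() for i in (0,1)])
print('band height if on shaft; ray at z', [ (h,onz(s,a[0],a[1],h)) for h in (.186,.19,.194,.198)])
for v in range(200,250,3): 
    print(v, s['image'][v,330:346].tolist() if v>227 and v<242 else '')
st=env.read_state(); print(R.from_rotvec(st['tool_rot']).as_matrix())
E
```

```text
h.py:21: RuntimeWarning: invalid value encountered in scalar divide
  ys,xs=np.nonzero(m); return (m*U).sum()/m.sum(),(m*V).sum()/m.sum(),(ys.min(),ys.max(),xs.min(),xs.max(),len(ys))
Traceback (most recent call last):
  File "h.py", line 21, in red
    ys,xs=np.nonzero(m); return (m*U).sum()/m.sum(),(m*V).sum()/m.sum(),(ys.min(),ys.max(),xs.min(),xs.max(),len(ys))
                                                                         ~~~~~~^^
ValueError: zero-size array to reduction operation minimum which has no identity
```

```bash
sed -i 's/np.where(r\[a:b,c:d\]>25,r\[a:b,c:d\],0)/np.where(r[a:b,c:d]>max(6,.3*r[a:b,c:d].max()),r[a:b,c:d],0)/' h.py
python3 - <<'E'
from h import *
from scipy.spatial.transform import Rotation as R
np.set_printoptions(precision=4,suppress=True)
t=dict(np.load('pics/top0.npz'));s=dict(np.load('pics/scene0.npz'))
a=red(s,(225,245,325,350)); b=red(t,(125,150,240,262)); print(a,b)
print(tri(ray(s,*a[:2]),ray(t,*b[:2])))
P=pts(s)
z=P[...,2]; m=(abs(z-.176)<.004); m[:225]=0;m[265:]=0;m[:,:312]=0;m[:,356:]=0
print(m.sum(),[P[m][:,i].min() for i in (0,1)],[P[m][:,i].max() for i in (0,1)])
print([ (h,onz(s,a[0],a[1],h)) for h in (.186,.19,.194,.198)])
im=t['image'][120:160,235:275]; cv2.imwrite('pics/tc2.png',cv2.resize(cv2.cvtColor(np.clip(im.astype(int)*2,0,255).astype(np.uint8),cv2.COLOR_RGB2BGR),None,fx=14,fy=14,interpolation=0))
im=s['image'][215:300,305:365]; cv2.imwrite('pics/sc2.png',cv2.resize(cv2.cvtColor(im,cv2.COLOR_RGB2BGR),None,fx=7,fy=7,interpolation=0))
st=env.read_state(); print(R.from_rotvec(st['tool_rot']).as_matrix())
E
```

```text
(np.float64(336.9625212947189), np.float64(232.75979557069846), (np.int64(231), np.int64(234), np.int64(335), np.int64(339), 14)) (np.float64(250.34), np.float64(134.32), (np.int64(133), np.int64(135), np.int64(249), np.int64(251), 6))
(array([0.6706, 0.0927, 0.1977]), np.float64(0.0018441811427963558))
197 [np.float64(0.6376380378649132), np.float64(0.045885784682672126)] [np.float64(0.7167439903229428), np.float64(0.1211027630705403)]
[(0.186, array([0.6562, 0.1005, 0.186 ])), (0.19, array([0.6611, 0.0982, 0.19  ])), (0.194, array([0.6661, 0.0958, 0.194 ])), (0.198, array([0.6711, 0.0935, 0.198 ]))]
[[ 0.9477  0.3191 -0.0001]
 [ 0.3191 -0.9477  0.0013]
 [ 0.0003 -0.0013 -1.    ]]
```

View pics/tc2.png

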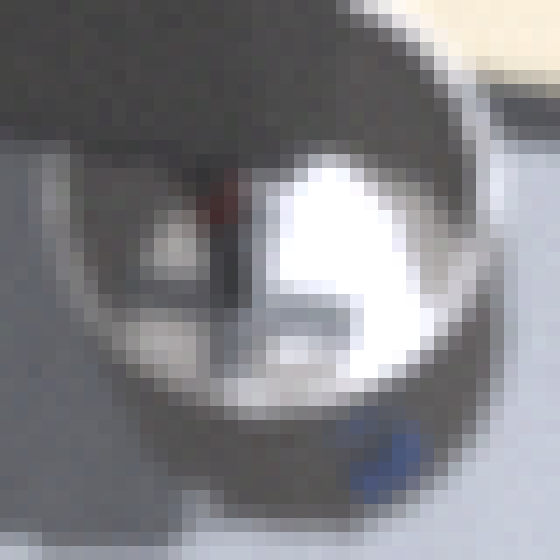

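View pics/sc2.png

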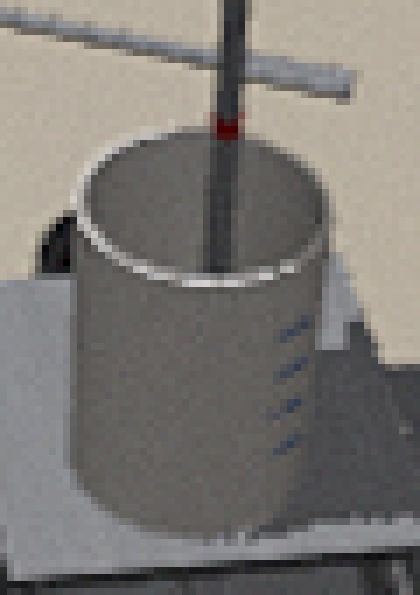

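```bash
cat >> h.py <<'E'
from scipy.optimize import least_squares
def rimfit(s,zr,lo,hi,c1,c2,r=.038):
    """bright rim pixels -> circle in xy given zr (cast onto plane zr)"""
    g=s['image'].astype(int).min(2); P=pts(s)
    return g,P
def shaft(s,u0=325,u1=352,v0=178,v1=228):
    P=pts(s); g=s['image'].max(2); q=P[v0:v1,u0:u1].reshape(-1,3)
    c=np.array([.672,.092]); m=(np.hypot(*(q[:,:2]-c).T)<.02)
    q=q[m]; return q
E
python3 - <<'E'
from h import *
np.set_printoptions(precision=4,suppress=True)
s=dict(np.load('pics/scene0.npz')); t=dict(np.load('pics/top0.npz'))
q=shaft(s); print(len(q),np.median(q,0),q.mean(0),q.std(0)/len(q)**.5)
T=np.linalg.inv(s['view']); cam=T[:3,3]; d=np.array([.672,.092])-cam[:2]; d/=np.linalg.norm(d)
sh=np.median(q[:,:2],0)+d*.0035; print('shaft',sh)
a=red(s,(225,245,325,350))
o,dd=ray(s,*a[:2])
k=np.dot(sh-o[:2],dd[:2])/np.dot(dd[:2],dd[:2]); print('band z',(o+dd*k))
# bright shaft image centre line: lateral check
for (h) in (.19,.195,.2): 
    w=s['K']@(s['view']@np.r_[sh,h,1])[:3]; print(h,w[:2]/w[2])
# beaker outer wall cylinder fit scene
P=pts(s); z=P[...,2]; m=np.zeros(z.shape,bool); m[258:285,312:354]=1; m&=(z>.09)&(z<.17)&(np.hypot(P[...,0]-.675,P[...,1]-.09)<.06)
w=P[m]; f=lambda c: np.hypot(w[:,0]-c[0],w[:,1]-c[1])-(.036+.002*(w[:,2]-.076)/.1)
r=least_squares(f,[.675,.09],loss='soft_l1',f_scale=.004); print('beaker',len(w),r.x)
# rim: white pixels
g=s['image'].astype(int).min(2); hs=cv2.cvtColor(s['image'],cv2.COLOR_RGB2HSV)
m=np.zeros(g.shape,bool); m[230:258,312:354]=1; m&=(g>175)&(hs[...,1]<30); V,U=np.nonzero(m); print(len(V))
def f2(p): 
    X=np.array([onz(s,u,v,p[2])[:2] for u,v in zip(U,V)]); return np.hypot(X[:,0]-p[0],X[:,1]-p[1])-.0373
r2=least_squares(f2,[*r.x,.176],loss='soft_l1',f_scale=.002); print('rim',r2.x, np.abs(f2(r2.x)).mean())
# with xy fixed
r3=least_squares(lambda p:f2([p[0],p[1],.176]),r.x,loss='soft_l1',f_scale=.002); print(r3.x)
E
```

```text
234 [0.674  0.0909 0.2834] [0.6748 0.091  0.2807] [0.0002 0.0002 0.0024]
shaft [0.6709 0.0924]
band z [0.6713 0.0934 0.1982]
0.19 [336.2087 235.9405]
0.195 [336.3493 233.9796]
0.2 [336.4907 232.0082]
beaker 888 [0.6769 0.0842]
36
rim [0.6852 0.0817 0.1835] 0.0006895837532884914
[0.6764 0.0852]
```

Emit:
drive_tool:
  increments:
    - {"x": 0.0285,"y": -0.0275,"roll": -0.089}
    - {"x": 0.057,"y": -0.055,"roll": -0.178}
    - {"x": 0.0855,"y": -0.0825,"roll": -0.267}
    - {"x": 0.114,"y": -0.11,"roll": -0.356}
    - {"x": 0.1425,"y": -0.1375,"roll": -0.445}
    - {"x": 0.171,"y": -0.165,"roll": -0.534}
    - {"x": 0.1995,"y": -0.1925,"roll": -0.623}
    - {"x": 0.228,"y": -0.22,"roll": -0.712}
    - {"x": 0.2565,"y": -0.2475,"roll": -0.801}
    - {"x": 0.285,"y": -0.275,"roll": -0.89}
    - {"x": 0.3135,"y": -0.3025,"roll": -0.979}
    - {"x": 0.342,"y": -0.33,"roll": -1.065}
  claw: -1
  force: 40

```text
validation failed for argument at $.in...
```

```bash
cat >> h.py <<'E'
from scipy.spatial.transform import Rotation as Rn
H=np.array([.535,.113,.032]); JX=np.array([.9834,-.1814,0]); JY=np.array([.1814,.9834,0])
def stat():
    st=env.read_state(); R=Rn.from_rotvec(st['tool_rot']).as_matrix(); tip=st['position']+R[:,2]*env.tip_reach
    d=tip-H; print('t',round(st['time_s'],2),'tcp',st['position'].round(4),'tip_j',np.round([d@JX,d@JY,tip[2]],4),'F',st['force'].round(2),'w',round(st['grip_width'],4)); return st,R,tip
def togo(xj,yj,z):
    st,R,tip=stat(); tgt=H+JX*xj+JY*yj; tgt[2]=z; print('tool shift',(R.T@(tgt-tip)).round(4),'roll err',np.round(np.arctan2(JY[1],JY[0])-np.arctan2(R[1,0],R[0,0]),4))
E
python3 - <<'E'
from h import *
np.set_printoptions(precision=4,suppress=True)
t=dict(np.load('pics/top0.npz'))
# wheel silhouette centre from black pixels
im=t['image'].max(2); m=np.zeros(im.shape,np.uint8); m[194:210,230:262]=(pts(t)[194:210,230:262,2]>.015)
V,U=np.nonzero(m)
X=np.array([onz(t,u,v,.036) for u,v in zip(U,V)]); d=X-H
a=d@JX;b=d@JY; print('xj',a.min(),a.max(),'yj',np.percentile(b,[1,50,99]))
togo(-.002,.02,.13); s=snap('wrist','w1.png'); print(env.read_state()['joints'])
E
```

```text
xj -0.01674119350394285 0.020230119080970003 yj [-0.0217  0.002   0.0255]
t 0.15 tcp [ 0.1835 -0.5447  0.404 ] tip_j [-0.2264 -0.7104  0.2306] F [-0.72 -0.06 -0.13] w 0.0852
tool shift [ 0.5509 -0.5293  0.1014] roll err 1.0636
[-1.4523  0.1813  1.6076 -0.      1.3538 -0.2063]
```

Emit:
drive_tool:
  increments:
    - {"x": 0.028,"y": -0.027,"z": 0.0,"roll": -0.09}
    - {"x": 0.056,"y": -0.054,"z": 0.0,"roll": -0.18}
  claw: -1
  force: 40

```text
time_s: 0.37
position: [0.2188, -0.4759, 0.4033]
tool_rot: [-3.039, -0.786, -0.0]
force: [0.8, -0.4, 0.2]
grip_width: 0.0638
```

```bash
python3 - <<'E'
from h import *
togo(-.002,.02,.15)
E
```

```text
t 0.37 tcp [ 0.2188 -0.4759  0.4033] tip_j [-0.2043 -0.6361  0.2299] F [ 0.76 -0.39  0.22] w 0.0638
tool shift [ 0.5729 -0.3781  0.0812] roll err 0.8825
```

Emit:
drive_tool:
  increments:
    - {"x": 0.033,"y": -0.022,"z": 0.0,"roll": -0.08}
    - {"x": 0.066,"y": -0.044,"z": 0.0,"roll": -0.16}
    - {"x": 0.099,"y": -0.066,"z": 0.0,"roll": -0.24}
    - {"x": 0.132,"y": -0.088,"z": 0.0,"roll": -0.32}
    - {"x": 0.165,"y": -0.11,"z": 0.0,"roll": -0.4}
    - {"x": 0.198,"y": -0.132,"z": 0.0,"roll": -0.48}
    - {"x": 0.231,"y": -0.154,"z": 0.0,"roll": -0.56}
    - {"x": 0.264,"y": -0.176,"z": 0.0,"roll": -0.64}
    - {"x": 0.297,"y": -0.198,"z": 0.0,"roll": -0.72}
    - {"x": 0.33,"y": -0.22,"z": 0.0,"roll": -0.8}
    - {"x": 0.363,"y": -0.242,"z": 0.0,"roll": -0.88}
    - {"x": 0.396,"y": -0.264,"z": 0.0,"roll": -0.88}

```text
time_s: 1.37
position: [0.4376, -0.051, 0.4044]
tool_rot: [-2.412, -2.011, -0.002]
force: [1.5, -1.0, 0.7]
grip_width: -0.0001
```

```bash
python3 - <<'E'
from h import *
togo(-.002,.02,.15)
E
```

```text
t 1.37 tcp [ 0.4376 -0.051   0.4044] tip_j [-0.0661 -0.1786  0.231 ] F [ 1.45 -1.04  0.65] w -0.0001
tool shift [0.1983 0.0644 0.0814] roll err -0.0018
```

Emit:
drive_tool:
  increments:
    - {"x": 0.03,"y": 0.01,"z": 0.01,"roll": 0.0}
    - {"x": 0.06,"y": 0.02,"z": 0.02,"roll": 0.0}
    - {"x": 0.09,"y": 0.03,"z": 0.03,"roll": 0.0}
    - {"x": 0.12,"y": 0.04,"z": 0.04,"roll": 0.0}
    - {"x": 0.15,"y": 0.05,"z": 0.05,"roll": 0.0}
    - {"x": 0.18,"y": 0.06,"z": 0.06,"roll": 0.0}
    - {"x": 0.198,"y": 0.064,"z": 0.081,"roll": 0.0}
    - {"x": 0.198,"y": 0.064,"z": 0.081,"roll": 0.0}

```text
time_s: 2.03
position: [0.5356, 0.1353, 0.3198]
tool_rot: [-2.406, -2.012, 0.003]
force: [-2.0, -0.7, -1.1]
grip_width: -0.0001
```

```bash
python3 - <<'E'
from h import *
togo(-.002,.02,.08); s=snap('wrist','w1.png'); s=snap('top','t1.png'); snap('scene','s1.png'); print(env.read_state()['joints'])
E
```

```text
t 2.03 tcp [0.5356 0.1353 0.3198] tip_j [-0.0044  0.0224  0.1464] F [-1.98 -0.72 -1.06] w -0.0001
tool shift [-0.0025  0.0028  0.0664] roll err -0.0048
[2.66890659e-02 2.17406644e-01 1.73778649e+00 1.64968022e-03
 1.18708217e+00 2.06125466e-01]
```

View pics/w1.png

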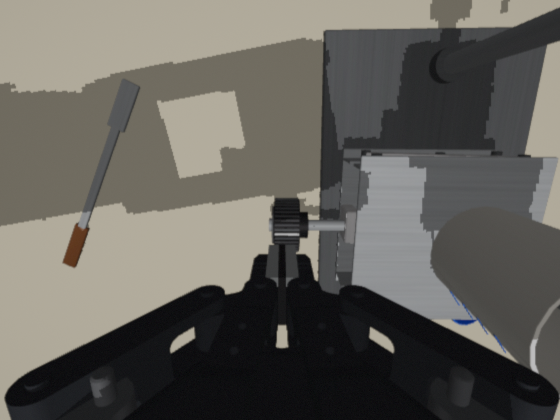

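View pics/s1.png

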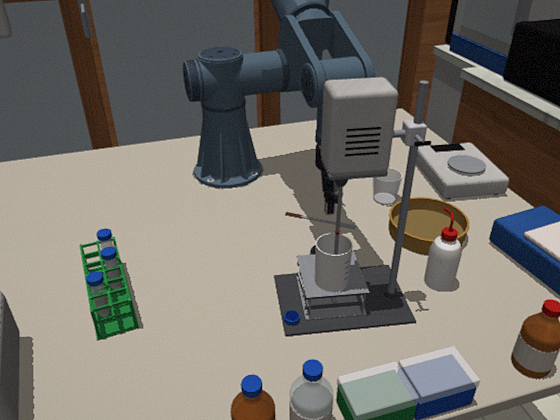

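View pics/t1.png

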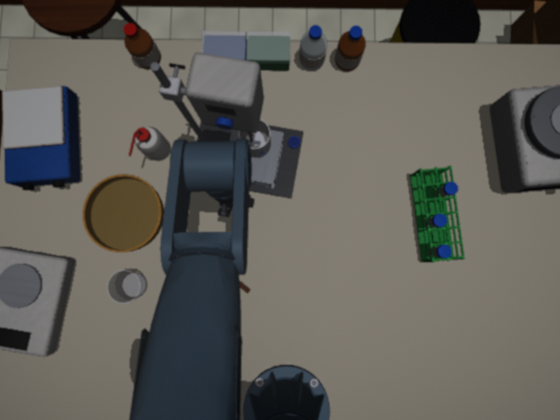

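```bash
python3 - <<'E'
from h import *
t=dict(np.load('pics/top0.npz'));t1=dict(np.load('pics/t1.npz'))
P=pts(t);Q=pts(t1)
m=(P[...,2]>.3); m[140:]=0;m[:,:185]=0;m[:,270:]=0; h=P[m]-H; print('housing xj',np.percentile(h@JX,[.5,50,99]),'yj',np.percentile(h@JY,[1,99]))
m=(Q[...,2]>.25)&(abs(Q[...,2]-P[...,2])>.05); q=Q[m]-H; print('arm xj max',np.percentile(q@JX,[95,99,99.8]), np.percentile(Q[m][:,2],[1,50,99]))
a=q@JX>.04; print(q[a][:,2].min()+.032,q[a][:,2].max()+.032, a.sum())
w=dict(np.load('pics/w1.npz')); W=pts(w)
# wheel in wrist image
reg=W[198:246,270:302]; print('zmax',np.nanpercentile(reg[...,2],[90,99])); k=(reg[...,2]>.03)&(reg[...,2]<.065); r=reg[k]-H; print('wheel xj',np.percentile(r@JX,[2,98]),'yj',np.percentile(r@JY,[2,50,98]))
top=reg[(reg[...,2]>.052)&(reg[...,2]<.062)]-H; print('top',np.median(top@JX),np.median(top@JY))
tp=W[250:275,270:300]; print('tip',np.median(tp[...,2]))
im=w['image'][180:330,240:330]; cv2.imwrite('pics/w1c.png',cv2.resize(cv2.cvtColor(np.clip(im.astype(int)*2,0,255).astype(np.uint8),cv2.COLOR_RGB2BGR),None,fx=4,fy=4,interpolation=0))
E
```

```text
housing xj [-0.13517437  0.11799523  0.17338308] yj [-0.12941848  0.08182924]
arm xj max [0.00688245 0.0316485  0.04580768] [0.37251711 0.62345289 1.2150192 ]
0.26823311116804094 0.5105631858434675 101
zmax [0.05652786 0.15196868]
wheel xj [-0.01293836  0.01240263] yj [-0.00693761  0.01195831  0.02712674]
top 0.00020269406627007562 0.006023942108400174
tip 0.16976028752582634
```

View pics/w1c.png

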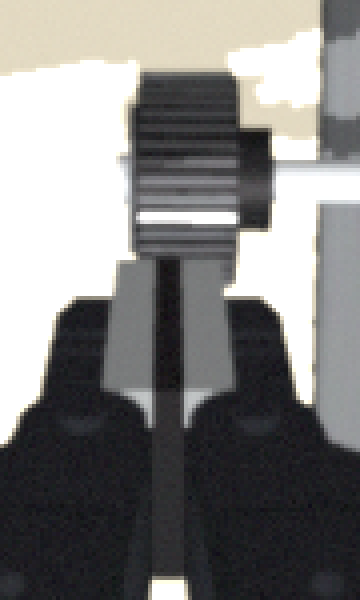

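```bash
sed -i 's/^H=np.array.*; JX/H=np.array([.5354,.115,.032]); JX/' h.py; python3 - <<'E'
from h import *
togo(.000,.012,.062)
E
```

```text
t 2.18 tcp [0.536  0.1324 0.3236] tip_j [-0.0028  0.0174  0.1502] F [-0.49 -0.8  -0.08] w -0.0003
tool shift [-0.0055  0.0028  0.0882] roll err -0.0024
```

Emit:
drive_tool:
  increments:
    - {"x": -0.005,"y": 0.003,"z": 0.03,"roll": 0.0}
    - {"x": -0.005,"y": 0.003,"z": 0.055,"roll": 0.0}
    - {"x": -0.005,"y": 0.003,"z": 0.075,"roll": 0.0}
    - {"x": -0.005,"y": 0.003,"z": 0.085,"roll": 0.0}
    - {"x": -0.005,"y": 0.003,"z": 0.088,"roll": 0.0}
    - {"x": -0.005,"y": 0.003,"z": 0.088,"roll": 0.0}
    - {"x": -0.005,"y": 0.003,"z": 0.088,"roll": 0.0}

```text
time_s: 2.77
position: [0.5387, 0.1267, 0.2371]
tool_rot: [-2.413, -2.012, -0.004]
force: [-0.2, 1.4, 0.3]
grip_width: -0.0001
```

```bash
python3 - <<'E'
from h import *
togo(.000,.012,.057)
E
```

```text
t 2.77 tcp [0.5387 0.1267 0.2371] tip_j [0.0014 0.0124 0.0637] F [-0.21  1.44  0.26] w -0.0001
tool shift [-0.0004 -0.0014  0.0067] roll err -0.0019
```

Next I'll descend gently to find contact, reading the force at each step.

Emit:
drive_tool:
  increments:
    - {"x": 0.0,"y": 0.0,"z": 0.003,"roll": 0.0}
    - {"x": 0.0,"y": 0.0,"z": 0.006,"roll": 0.0}
    - {"x": 0.0,"y": 0.0,"z": 0.007,"roll": 0.0}
    - {"x": 0.0,"y": 0.0,"z": 0.007,"roll": 0.0}
    - {"x": 0.0,"y": 0.0,"z": 0.007,"roll": 0.0}

```text
time_s: 3.18
position: [0.5387, 0.1268, 0.2302]
tool_rot: [-2.412, -2.012, -0.004]
force: [-0.6, -0.2, 0.2]
grip_width: 0.0
```

```bash
python3 - <<'E'
from h import *
togo(.000,.012,.056)
E
```

```text
t 3.18 tcp [0.5387 0.1268 0.2302] tip_j [0.0014 0.0125 0.0568] F [-0.64 -0.2   0.24] w 0.0
tool shift [-0.0005 -0.0014  0.0008] roll err -0.0021
```

Emit:
drive_tool:
  increments:
    - {"x": 0.0,"y": 0.0,"z": 0.001,"roll": 0.0}
    - {"x": 0.0,"y": 0.0,"z": 0.001,"roll": 0.0}
    - {"x": 0.0,"y": 0.0,"z": 0.001,"roll": 0.0}

```text
time_s: 3.43
position: [0.5388, 0.1268, 0.2293]
tool_rot: [2.412, 2.012, 0.004]
force: [0.3, 0.4, 0.7]
grip_width: 0.0001
```

Emit:
drive_tool:
  increments:
    - {"x": 0.0,"y": 0.0,"z": 0.001,"roll": 0.0}
    - {"x": 0.0,"y": 0.0,"z": 0.001,"roll": 0.0}
    - {"x": 0.0,"y": 0.0,"z": 0.001,"roll": 0.0}

```text
time_s: 3.68
position: [0.5389, 0.127, 0.2289]
tool_rot: [2.412, 2.012, 0.004]
force: [-2.5, 1.5, 5.3]
grip_width: -0.0001
```

Emit:
drive_tool:
  increments:
    - {"x": 0.0,"y": 0.0,"z": 0.001,"roll": 0.0}
    - {"x": -0.003,"y": 0.0,"z": 0.001,"roll": 0.0}
    - {"x": -0.006,"y": 0.0,"z": 0.001,"roll": 0.0}
    - {"x": -0.009,"y": 0.0,"z": 0.001,"roll": 0.0}
    - {"x": -0.012,"y": 0.0,"z": 0.001,"roll": 0.0}
    - {"x": -0.015,"y": 0.0,"z": 0.001,"roll": 0.0}

```text
time_s: 4.18
position: [0.5363, 0.1129, 0.2292]
tool_rot: [-2.412, -2.012, -0.006]
force: [-4.4, 3.0, 11.8]
grip_width: -0.0001
```

```bash
python3 - <<'E'
from h import *
stat(); snap('wrist','w2.png'); w=snap('wrist','w2.png');
im=w['image'][180:330,240:330]; cv2.imwrite('pics/w2c.png',cv2.resize(cv2.cvtColor(np.clip(im.astype(int)*2,0,255).astype(np.uint8),cv2.COLOR_RGB2BGR),None,fx=4,fy=4,interpolation=0))
s=snap('scene','s2.png'); P=pts(s); q=P[255:300,285:370]; 
m=(abs(q[...,2]-.08)<.012); print(np.median(q[m][:,2]))
stat()
E
```

```text
t 4.18 tcp [0.5363 0.1129 0.2292] tip_j [ 0.0016 -0.0013  0.0558] F [-4.37  2.97 11.8 ] w -0.0001
0.07843247329595382
t 4.33 tcp [0.5363 0.1125 0.2292] tip_j [ 0.0016 -0.0018  0.0558] F [-4.34  1.77 11.85] w -0.0001
```

View pics/w2c.png

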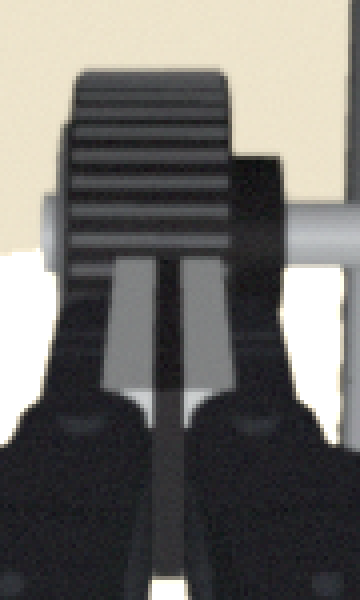

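Emit:
drive_tool:
  increments:
    - {"x": -0.004,"y": 0.0,"z": 0.001,"roll": 0.0}
    - {"x": -0.007,"y": 0.0,"z": 0.001,"roll": 0.0}
    - {"x": -0.01,"y": 0.0,"z": 0.001,"roll": 0.0}
    - {"x": -0.013,"y": 0.0,"z": 0.001,"roll": 0.0}
    - {"x": -0.016,"y": 0.0,"z": 0.001,"roll": 0.0}

```text
time_s: 4.75
position: [0.5333, 0.0966, 0.228]
tool_rot: [-2.412, -2.012, -0.005]
force: [-0.5, 0.5, -0.4]
grip_width: 0.0003
```

```bash
cat >> h.py <<'E'
def plat(s,ref=None):
    P=pts(s); q=P[...,2]; d=P-H; a=d@JX; b=d@JY
    m=(a>.058)&(a<.185)&(b>-.06)&(b<.06)&(np.hypot(a-.145,b+.007)>.05)&(q>.07)&(q<.12)
    m[:, :]&=True
    # keep mostly right-front side visible
    return np.median(q[m]),m.sum()
E
python3 - <<'E'
from h import *
stat()
s0=dict(np.load('pics/scene0.npz')); print(plat(s0),plat(dict(np.load('pics/s2.npz'))))
s=snap('scene','s3.png'); print(plat(s)); stat()
E
```

```text
t 4.75 tcp [0.5333 0.0966 0.228 ] tip_j [ 0.0016 -0.018   0.0546] F [-0.52  0.49 -0.43] w 0.0003
(np.float64(0.0764361281612832), np.int64(565)) (np.float64(0.07826675263709759), np.int64(561))
(np.float64(0.0793288228935668), np.int64(563))
t 4.8 tcp [0.5332 0.0961 0.2279] tip_j [ 0.0015 -0.0186  0.0545] F [-0.19 -0.61  0.21] w -0.0001
```

Emit:
drive_tool:
  increments:
    - {"x": 0.0,"y": -0.001,"z": -0.008,"roll": 0.0}
    - {"x": 0.017,"y": -0.001,"z": -0.01,"roll": 0.0}
    - {"x": 0.034,"y": -0.001,"z": -0.008,"roll": 0.0}
    - {"x": 0.035,"y": -0.001,"z": -0.002,"roll": 0.0}
    - {"x": 0.035,"y": -0.001,"z": 0.0,"roll": 0.0}
    - {"x": 0.031,"y": -0.001,"z": 0.0,"roll": 0.0}
    - {"x": 0.027,"y": -0.001,"z": 0.0,"roll": 0.0}
    - {"x": 0.023,"y": -0.001,"z": 0.0,"roll": 0.0}
    - {"x": 0.019,"y": -0.001,"z": 0.0,"roll": 0.0}
    - {"x": 0.015,"y": -0.001,"z": 0.0,"roll": 0.0}
    - {"x": 0.011,"y": -0.001,"z": 0.0,"roll": 0.0}
    - {"x": 0.007,"y": -0.001,"z": 0.0,"roll": 0.0}

```text
time_s: 5.8
position: [0.5334, 0.1027, 0.2287]
tool_rot: [-2.412, -2.012, -0.005]
force: [0.2, 0.9, 1.9]
grip_width: 0.0001
```

```bash
python3 - <<'E'
from h import *
stat(); s=snap('scene','s4.png'); print(plat(s))
E
```

```text
t 5.8 tcp [0.5334 0.1027 0.2287] tip_j [ 0.0005 -0.012   0.0553] F [0.23 0.91 1.91] w 0.0001
(np.float64(0.08283400888793102), np.int64(571))
```

Emit:
drive_tool:
  increments:
    - {"x": 0.0,"y": 0.0,"z": -0.008,"roll": 0.0}
    - {"x": 0.014,"y": 0.0,"z": -0.01,"roll": 0.0}
    - {"x": 0.028,"y": 0.0,"z": -0.007,"roll": 0.0}
    - {"x": 0.029,"y": 0.0,"z": -0.001,"roll": 0.0}
    - {"x": 0.029,"y": 0.0,"z": 0.001,"roll": 0.0}
    - {"x": 0.024,"y": 0.0,"z": 0.001,"roll": 0.0}
    - {"x": 0.02,"y": 0.0,"z": 0.001,"roll": 0.0}
    - {"x": 0.016,"y": 0.0,"z": 0.001,"roll": 0.0}
    - {"x": 0.012,"y": 0.0,"z": 0.001,"roll": 0.0}
    - {"x": 0.008,"y": 0.0,"z": 0.001,"roll": 0.0}
    - {"x": 0.004,"y": 0.0,"z": 0.001,"roll": 0.0}
    - {"x": -0.001,"y": 0.0,"z": 0.001,"roll": 0.0}

```text
time_s: 6.85
position: [0.5331, 0.1005, 0.2281]
tool_rot: [-2.413, -2.012, -0.004]
force: [-0.3, 0.0, -0.6]
grip_width: -0.0001
```

```bash
python3 - <<'E'
from h import *
stat(); s=snap('scene','s5.png'); print(plat(s))
E
```

```text
t 6.85 tcp [0.5331 0.1005 0.2281] tip_j [ 0.0007 -0.0143  0.0547] F [-0.26  0.04 -0.59] w -0.0001
(np.float64(0.08667383769835213), np.int64(602))
```

Emit:
drive_tool:
  increments:
    - {"x": 0.0,"y": 0.0,"z": -0.008,"roll": 0.0}
    - {"x": 0.015,"y": 0.0,"z": -0.01,"roll": 0.0}
    - {"x": 0.03,"y": 0.0,"z": -0.007,"roll": 0.0}
    - {"x": 0.031,"y": 0.0,"z": -0.002,"roll": 0.0}
    - {"x": 0.031,"y": 0.0,"z": 0.0,"roll": 0.0}
    - {"x": 0.027,"y": 0.0,"z": 0.0,"roll": 0.0}
    - {"x": 0.023,"y": 0.0,"z": 0.0,"roll": 0.0}
    - {"x": 0.019,"y": 0.0,"z": 0.0,"roll": 0.0}
    - {"x": 0.015,"y": 0.0,"z": 0.0,"roll": 0.0}
    - {"x": 0.011,"y": 0.0,"z": 0.0,"roll": 0.0}
    - {"x": 0.006,"y": 0.0,"z": 0.0,"roll": 0.0}
    - {"x": 0.001,"y": 0.0,"z": 0.0,"roll": 0.0}

```text
time_s: 7.9
position: [0.533, 0.1001, 0.2282]
tool_rot: [2.413, 2.012, 0.003]
force: [0.1, -0.4, 0.1]
grip_width: 0.0
```

```bash
python3 - <<'E'
from h import *
stat(); s=snap('scene','s6.png'); print(plat(s))
E
```

```text
t 7.9 tcp [0.533  0.1001 0.2282] tip_j [ 0.0006 -0.0149  0.0548] F [ 0.14 -0.41  0.06] w 0.0
(np.float64(0.09007912993245071), np.int64(590))
```

Rise is now 13.6 mm. I'll make another equal stroke.

Emit:
drive_tool:
  increments:
    - {"x": 0.0,"y": 0.0,"z": -0.008,"roll": 0.0}
    - {"x": 0.015,"y": 0.0,"z": -0.01,"roll": 0.0}
    - {"x": 0.03,"y": 0.0,"z": -0.007,"roll": 0.0}
    - {"x": 0.031,"y": 0.0,"z": -0.002,"roll": 0.0}
    - {"x": 0.031,"y": 0.0,"z": 0.0,"roll": 0.0}
    - {"x": 0.027,"y": 0.0,"z": 0.0,"roll": 0.0}
    - {"x": 0.023,"y": 0.0,"z": 0.0,"roll": 0.0}
    - {"x": 0.019,"y": 0.0,"z": 0.0,"roll": 0.0}
    - {"x": 0.015,"y": 0.0,"z": 0.0,"roll": 0.0}
    - {"x": 0.011,"y": 0.0,"z": 0.0,"roll": 0.0}
    - {"x": 0.006,"y": 0.0,"z": 0.0,"roll": 0.0}
    - {"x": 0.001,"y": 0.0,"z": 0.0,"roll": 0.0}

```text
time_s: 8.95
position: [0.5329, 0.0997, 0.2281]
tool_rot: [2.413, 2.012, 0.002]
force: [0.6, 2.0, -0.6]
grip_width: 0.0001
```

```bash
python3 - <<'E'
from h import *
stat(); s=snap('scene','s7.png'); print(plat(s)); a=red(s,(225,245,325,350)); print(a)
im=s['image'][215:300,305:365]; cv2.imwrite('pics/s7c.png',cv2.resize(cv2.cvtColor(im,cv2.COLOR_RGB2BGR),None,fx=7,fy=7,interpolation=0))
E
```

```text
t 8.95 tcp [0.5329 0.0997 0.2281] tip_j [ 0.0005 -0.0155  0.0547] F [ 0.6   2.02 -0.62] w 0.0001
(np.float64(0.09356035016642728), np.int64(591))
(np.float64(337.04294478527606), np.float64(232.78220858895705), (np.int64(231), np.int64(234), np.int64(335), np.int64(339), 15))
```

View pics/s7c.png

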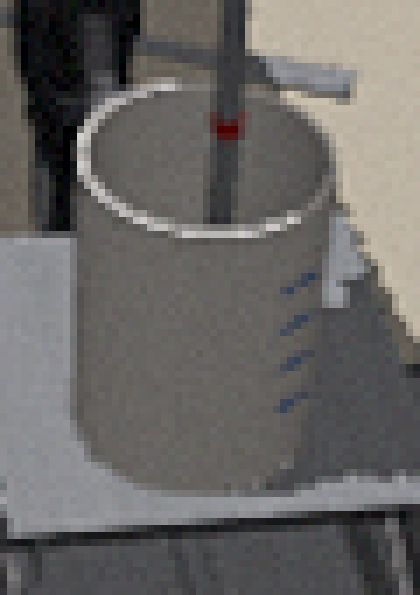

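Emit:
drive_tool:
  increments:
    - {"x": 0.0,"y": 0.0,"z": -0.008,"roll": 0.0}
    - {"x": 0.015,"y": 0.0,"z": -0.01,"roll": 0.0}
    - {"x": 0.03,"y": 0.0,"z": -0.007,"roll": 0.0}
    - {"x": 0.031,"y": 0.0,"z": -0.002,"roll": 0.0}
    - {"x": 0.031,"y": 0.0,"z": 0.0,"roll": 0.0}
    - {"x": 0.027,"y": 0.0,"z": 0.0,"roll": 0.0}
    - {"x": 0.023,"y": 0.0,"z": 0.0,"roll": 0.0}
    - {"x": 0.019,"y": 0.0,"z": 0.0,"roll": 0.0}
    - {"x": 0.015,"y": 0.0,"z": 0.0,"roll": 0.0}
    - {"x": 0.011,"y": 0.0,"z": 0.0,"roll": 0.0}
    - {"x": 0.006,"y": 0.0,"z": 0.0,"roll": 0.0}
    - {"x": 0.001,"y": 0.0,"z": 0.0,"roll": 0.0}

```text
time_s: 10.0
position: [0.5327, 0.0993, 0.228]
tool_rot: [2.412, 2.011, 0.0]
force: [-0.2, 0.3, -0.2]
grip_width: -0.0
```

```bash
cat > m.py <<'E'
from h import *
np.set_printoptions(precision=4,suppress=True)
def meas(s,zr):
    a=red(s,(225,245,325,350))
    q=shaft(s); cam=np.linalg.inv(s['view'])[:3,3]; d=np.array([.672,.092])-cam[:2]; d/=np.linalg.norm(d)
    # restrict pixels near shaft line
    sh=np.median(q[:,:2],0)+d*.0035
    o,dd=ray(s,*a[:2]); k=np.dot(sh-o[:2],dd[:2])/np.dot(dd[:2],dd[:2]); bz=(o+dd*k)[2]+.0
    g=s['image'].astype(int).min(2); hs=cv2.cvtColor(s['image'],cv2.COLOR_RGB2HSV)
    m=np.zeros(g.shape,bool); m[222:252,312:354]=1; m&=(g>165)&(hs[...,1]<30)&(abs(pts(s)[...,2]-zr)<.012); V,U=np.nonzero(m)
    def f2(p):
        X=np.array([onz(s,u,v,zr)[:2] for u,v in zip(U,V)]); return np.hypot(X[:,0]-p[0],X[:,1]-p[1])-.0373
    r=least_squares(f2,[.676,.085],loss='soft_l1',f_scale=.002)
    print('band',bz,'shaft',sh,len(q),'rimc at zr',zr,r.x,len(V),'plat',plat(s))
if __name__=='__main__':
    for f,z in (('scene0',.176),('s2',.178),('s5',.1863),('s6',.1896),('s7',.1931)): meas(dict(np.load(f'pics/{f}.npz')),z)
    stat(); s=snap('scene','s8.png'); meas(s,.1965); 
E
python3 m.py
```

```text
band 0.1981999437342874 shaft [0.6709 0.0924] 234 rimc at zr 0.176 [0.6775 0.0846] 20 plat (np.float64(0.0764361281612832), np.int64(565))
band 0.19808215156297726 shaft [0.6707 0.0924] 235 rimc at zr 0.178 [0.6783 0.0851] 21 plat (np.float64(0.07826675263709759), np.int64(561))
band 0.1978536808050424 shaft [0.6705 0.0925] 235 rimc at zr 0.1863 [0.6773 0.0856] 36 plat (np.float64(0.08667383769835213), np.int64(602))
band 0.19791968948261296 shaft [0.6706 0.0926] 236 rimc at zr 0.1896 [0.6768 0.0858] 28 plat (np.float64(0.09007912993245071), np.int64(590))
band 0.19801137040264694 shaft [0.6707 0.0925] 235 rimc at zr 0.1931 [0.6768 0.0858] 44 plat (np.float64(0.09356035016642728), np.int64(591))
t 10.0 tcp [0.5327 0.0993 0.228 ] tip_j [ 0.0003 -0.0161  0.0546] F [-0.21  0.31 -0.18] w -0.0
band 0.19785931487212638 shaft [0.6704 0.0925] 236 rimc at zr 0.1965 [0.6771 0.0858] 35 plat (np.float64(0.09704057021441825), np.int64(583))
```

Emit:
drive_tool:
  increments:
    - {"x": 0.0,"y": 0.0,"z": -0.008,"roll": 0.0}
    - {"x": 0.012,"y": 0.0,"z": -0.01,"roll": 0.0}
    - {"x": 0.022,"y": 0.0,"z": -0.007,"roll": 0.0}
    - {"x": 0.022,"y": 0.0,"z": -0.002,"roll": 0.0}
    - {"x": 0.022,"y": 0.0,"z": 0.0,"roll": 0.0}
    - {"x": 0.022,"y": 0.0,"z": 0.0,"roll": 0.0}
    - {"x": 0.019,"y": 0.0,"z": 0.0,"roll": 0.0}
    - {"x": 0.016,"y": 0.0,"z": 0.0,"roll": 0.0}
    - {"x": 0.014,"y": 0.0,"z": 0.0,"roll": 0.0}
    - {"x": 0.014,"y": 0.0,"z": 0.0,"roll": 0.0}
    - {"x": 0.014,"y": 0.0,"z": -0.01,"roll": 0.0}
    - {"x": 0.014,"y": 0.0,"z": -0.03,"roll": 0.0}

```text
time_s: 11.05
position: [0.5336, 0.1127, 0.2552]
tool_rot: [-2.41, -2.011, 0.008]
force: [-0.5, -0.4, -0.5]
grip_width: 0.0002
```

```bash
python3 - <<'E'
from m import *
stat(); s=snap('scene','s9.png'); meas(s,.1975)
im=s['image'][215:300,305:365]; cv2.imwrite('pics/s9c.png',cv2.resize(cv2.cvtColor(im,cv2.COLOR_RGB2BGR),None,fx=7,fy=7,interpolation=0))
E
```

```text
t 11.05 tcp [0.5336 0.1127 0.2552] tip_j [-0.0024 -0.003   0.0818] F [-0.45 -0.39 -0.55] w 0.0002
band 0.19783340994238374 shaft [0.6704 0.0926] 234 rimc at zr 0.1975 [0.6768 0.0857] 33 plat (np.float64(0.0981721406438466), np.int64(593))
```

View pics/s9c.png

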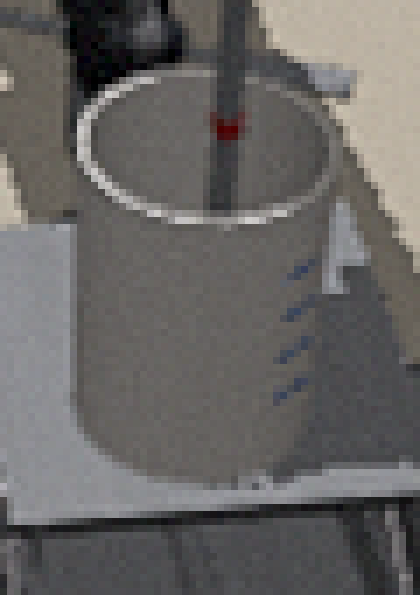

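Emit:
drive_tool:
  increments:
    - {"x": 0.0,"y": -0.02,"z": -0.03,"roll": 0.0}
    - {"x": 0.0,"y": -0.05,"z": -0.06,"roll": 0.0}
    - {"x": -0.03,"y": -0.08,"z": -0.09,"roll": 0.0}
    - {"x": -0.06,"y": -0.1,"z": -0.12,"roll": 0.0}
    - {"x": -0.09,"y": -0.11,"z": -0.14,"roll": 0.0}
    - {"x": -0.12,"y": -0.12,"z": -0.15,"roll": 0.0}
    - {"x": -0.15,"y": -0.12,"z": -0.15,"roll": 0.0}
    - {"x": -0.18,"y": -0.12,"z": -0.15,"roll": 0.0}
    - {"x": -0.21,"y": -0.12,"z": -0.15,"roll": 0.0}
    - {"x": -0.24,"y": -0.12,"z": -0.15,"roll": 0.0}
    - {"x": -0.24,"y": -0.12,"z": -0.15,"roll": 0.0}
    - {"x": -0.24,"y": -0.12,"z": -0.15,"roll": 0.0}

```text
time_s: 12.1
position: [0.3742, -0.1027, 0.4101]
tool_rot: [2.414, 2.007, 0.0]
force: [0.2, -0.4, 0.2]
grip_width: -0.0006
```

```bash
python3 - <<'E'
from m import *
stat(); s=snap('scene','s10.png'); t=snap('top','t10.png'); meas(s,.1977)
a=red(s,(225,245,325,350))
try:
    b=red(t,(128,140,244,256)); print(b,tri(ray(s,*a[:2]),ray(t,*b[:2])))
except Exception as e: print(e)
P0=pts(dict(np.load('pics/top0.npz')));P=pts(t); d=(P-H); 
m=(d@JX>.06)&(d@JX<.1)&(abs(d@JY)<.055)&(P[...,2]>.09)&(P[...,2]<.11); d0=P0-H; m0=(d0@JX>.06)&(d0@JX<.1)&(abs(d0@JY)<.055)&(P0[...,2]>.065)&(P0[...,2]<.09)
print('top plat rise',np.median(P[m][:,2]),np.median(P0[m0][:,2]))
E
```

```text
t 12.1 tcp [ 0.3742 -0.1027  0.4101] tip_j [-0.1188 -0.2434  0.2367] F [ 0.2  -0.44  0.25] w -0.0006
band 0.1980587357010679 shaft [0.6708 0.0924] 236 rimc at zr 0.1977 [0.6767 0.0855] 34 plat (np.float64(0.09809317466116724), np.int64(590))
(np.float64(250.20689655172413), np.float64(134.25862068965517), (np.int64(133), np.int64(135), np.int64(249), np.int64(251), 7)) (array([0.6707, 0.0929, 0.1976]), np.float64(0.001608125908024304))
top plat rise 0.09723264084652916 0.07525086979047624
```

View pics/s10.png

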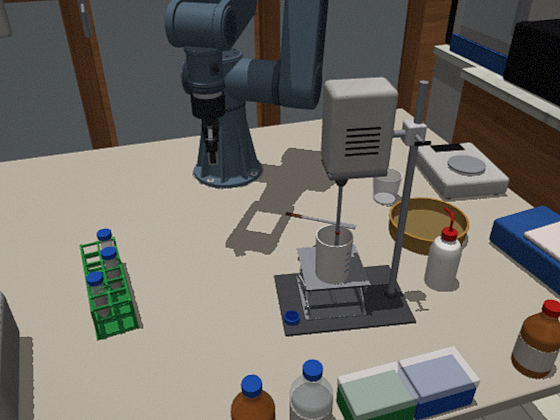

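View pics/t10.png

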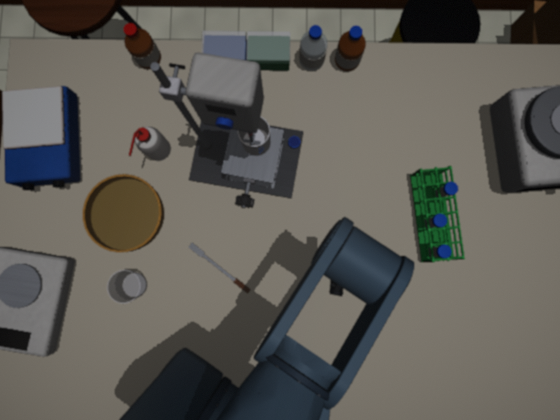

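The scene view shows the beaker upright, with the band at about (337,233) inside the mouth ellipse. Everything else is where it was, and the arm is clear. Both cameras put the platform about 21.7–22.0 mm up, so the rim is at about 0.198 m. The band measures 0.1976–0.1981 m.

```bash
python3 -c "
from h import *
print(env.finish_job())"
```

```text
the job is handed in; nothing more can be done
None
```

I rolled the knurled wheel with the closed fingertips in short strokes over its top, pressing at up to about 12 N in the readings I took. I then lifted off, backed away from everything and handed the job in at about 12 s. It reported no verdict.

**Height:** In the last pictures the platform had risen 21.7 mm (scene camera) and 22.0 mm (top camera). That puts the rim at about 0.198 m. The red band's centre measured 0.1976 m across the two views and 0.1981 m from the scene camera alone. The difference is about 0.5 mm or less, against a tolerance of 3 mm. The camera calibration is only good to about 2 mm.

**Beaker and surroundings:** The beaker looked upright, and its measured rim centre shifted by about 1 mm. By eye, nothing else in the views had moved.

**Disagreements:**
- My first drive call was refused by the validator, so nothing moved. I resent it with all four fields and fewer decimals.
- A first free fit of the rim's height at the start gave 0.1835 m instead of the known 0.176 m. I dropped it and used the known start height plus the measured platform rise.

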